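# Calibrate the parcel scale

### The arm

A 7-joint arm with a two-finger parallel gripper is mounted at the origin on the work surface. World frame = base frame: x ahead of the robot, y to its left, z up, the work surface at z = 0. Lengths are in m, angles in rad, forces in N, time in s.
With the tool pointing down it reaches from about 0.375 to 0.925 m from the base axis. Payload 3.1 kg.
Tool frame: the origin (TCP) lies between the finger pads; the fingertips stand 19 mm ahead of it and the grasp point (between the pads) is the TCP; z points along the fingers, y is the direction in which the jaws open and shut (so a half turn about z gives the same grasp; the last joint's range is limited). The gripper opens to 85 mm and grips with 20 to 120 N. Pads are 22 mm wide; open, the fingers measure 114 mm over their backs; the gripper's body (76 mm by 85 mm) begins 54 mm behind the grasp point. The pads swing forward as they close: fully open they stand 13 mm farther back than shut.
Start: joints at [-1.37, 0.383, 0.044, 1.598, -0.018, 1.161, -0.05], TCP at [0.191, 0.621, 0.218] pointing down, gripper open.
Joint ranges: [-2.61, 2.61], [-0.41, 2.15], [-1.48, 1.57], [0, 2.5], [-1.57, 4.71], [0.05, 1.97], [-2.85, 2.85]. Speed limits (rad/s): [2.79, 2.79, 3.14, 3.14, 3.14, 3.14, 3.14].

### API

Orientations are given as a unit quaternion [x, y, z, w].
In Python, from bench import move_ptp, movel, move_j, move_gripper, pause, inverse_kinematics, read_camera, camera_params, MotionError, sign_off, look_for, tip_of, read_time_s, read_qpos, read_joint_vel, read_effort, read_eef_pos, read_tcp_rot, read_ft_force, read_ft_torque, read_finger_gap gives the robot as it stands. Calls block until the motion is done:
- move_ptp(position, orientation): joint-space move of the TCP to a pose.
- movel(position, orientation=None, speed=0.15): straight line of the TCP; orientation=None keeps the orientation; speed is the mean speed in m/s.
- move_j(angles): joint-space move.
- move_gripper(opening, effort=None): finger opening in m; effort is the grip in N (None keeps the last); returns when the fingers have stopped.
- pause(seconds).
- inverse_kinematics(position, orientation): joint angles nearest the present ones, or None.
- read_camera(name): name is "scene" or "top" or "wrist"; returns the picture (400x640x3 uint8, red, green, blue); there is no depth.
- camera_params(name): a dict with "K" (3x3 intrinsics, pixels), "camera_from_world" (4x4, takes a point from world to camera coordinates). Camera axes: x right, y down, z forward; pixel columns grow to the right and rows downward; lengths in m; the calibration is good to about 2 mm. A picture is of the moment at which its call begins: read the wrist's pose just before it. camera_params takes no time and is no camera call; for the wrist camera it gives the pose at the moment of the call.
A pose or a line that the arm cannot do raises MotionError and nothing moves.
- sign_off(): hands the job in, once; it reports no verdict.
Trained networks look in the newest picture that a camera, given by its name, has taken for a name from the list of things; names that differ only in an ending like _2 or _b are one class to them, and where a whole thing is asked for, a point or a joint stands for the part that bears it (a point fixed in the world has none). Each returns a list of dicts, best first, with "confidence" (0 to 1); they miss things now and then, are a little off and sometimes report something else, mostly with a low value. They report only what shows in the picture. A call takes as long as a camera call. They do not tell look-alikes from the thing itself.
- look_for(camera, name): "at" ([column, row] in pixels, amid what is visible of it).
- tip_of(camera, name): "at" ([column, row] in pixels: a listed point, or the origin of a listed thing).
Readings, each from a call of its own:
- read_time_s(): time.
- read_qpos(): joint angles.
- read_joint_vel(): joint speeds.
- read_effort(): joint torques, N m.
- read_eef_pos(): TCP position.
- read_tcp_rot(): TCP orientation.
- read_ft_force(): force on the tool from outside, world axes, zero at the start.
- read_ft_torque(): the same for the moment, N m.
- read_finger_gap(): finger opening in m.
Only numpy, scipy, OpenCV 4.12 (cv2) and the standard library are available. Lean on these libraries where they do the work, as an engineer would, in place of code of your own. Each camera call takes 0.05 s, during which the arm holds its last target. There are 200 camera calls.

### The job

Calibrate the parcel scale: stand the steel calibration weight upright in the middle of the scale's pan, setting it down rather than dropping it, and let go of it. Then take the stylus from its stand, reach its tip through the round hole in the scale's console and press the recessed button fully down, never pressing the button in the square hole. Hold it down for two seconds and finish like that, still gripping the stylus and keeping the button down, and leave the carton and the tape dispenser where they are.

Things in the scene. Friction and masses are not known exactly. Their poses are not given: they have to be found in the camera images.
- scale: Grey bench scale with a white console, fixed, 260 x 200 mm (its x by y). Origin: centre of its underside on the bench; x points from console to pan (away from the robot), z up. Console strip nearer the robot: 80 mm in x, 200 mm in y, level top 70 mm above the bench, its edge 95 mm from the pan's centre; flat display and keys on it do nothing. Steel pan behind: 165 x 190 mm, top 60 mm above the bench.
- pan (a point): Centre of the pan's top face, 60 mm above the bench; axes as the scale's. It is 45 mm along +x from the scale's centre.
- round_hole (a point): Centre of the round hole's mouth in the console's top, 70 mm above the bench: at x -90, y +60 mm in the scale's frame (on the left as seen from the robot). Vertical, 15 mm in diameter, with a flat black ring round it; the flat top (13 mm diameter) of the calibration button lies 25 mm below the mouth.
- square_hole (a point): Centre of the square hole's mouth in the console's top face: at x -90, y -60 mm in the scale's frame. 15 x 15 mm, in a flat square black frame, with an identical button 25 mm below the mouth, which must not be pressed.
- cal_button (a joint): Travel of the button in the round hole: 0 up, grows as it is pressed to 0.005 m, fully down (a rigid stop). Spring: 1 N to start it, 5 N fully down; springs back when released.
- lock_button (a joint): Travel of the button in the square hole: 0 up, 0.005 m fully down; leave it up.
- weight: Calibration weight, plain steel, about 0.5 kg, upright on the bench beside the scale; the stylus stand is on the other side of the scale, and which side varies. Round body 38 mm in diameter from its base up to 46 mm, a narrow neck, a round knob 24 mm in diameter from 58 to 66 mm; 68 mm tall in all. Origin: centre of its base; z up its axis.
- stand: Stylus stand, fixed to the bench: black block 60 x 60 x 60 mm on a thin 90 mm square foot plate (8 mm high). Origin: centre of its underside. A vertical through hole of 10 mm diameter in the middle of its top holds the stylus.
- stylus: Stylus, about 40 g, 120 mm long, upright in the stand, tip down: steel shaft 6 mm in diameter, 50 mm long, then a square aluminium handle 16 x 16 x 70 mm. Origin: the shaft's flat tip; z from tip to handle end, x and y square to the handle's flats. The handle rests on the stand's top: tip 10 mm, handle 60 to 130 mm above the bench; lift 50 mm to draw it clear.
- stylus_tip (a point): The flat end of the stylus's shaft; axes as the stylus's.
- carton: Closed cardboard carton 150 x 120 x 90 mm on the bench, a bystander. Origin: centre of its underside.
- tape_gun: Hand tape dispenser, steel frame with a brown roll, 205 mm long with its handle, 84 mm high, a bystander. Origin: underside, below the roll; the handle points along its -x.
Things that resemble listed ones, but are neither listed nor needed, are in the scene too. What is meant by the stylus is not purple, and is the smaller of those in its own colour.

How it is judged:
By the outcome, as a careful person would: the job done as asked, in the order asked, and still so for the second after the job is handed in, while the arm keeps its last pose, push and grip.
It also fails if it takes over 64 s, if anything falls off the work surface, if the arm or the gripper's body presses on something with over 40 N, if the wrist force passes 120 N, or if a joint passes its speed limit or range.

## Working session

There is one attempt and no reset: what is moved stays moved. The work goes in short steps, each a Python script; the robot and the scene stay as the last script left them, time stands still between calls to the robot, and variables do not carry over. Pictures are saved under pics/ and viewed, about 8 in all and at most 12, crops included, and the job is handed in when it is done.

```bash
ls; mkdir -p pics; cat > h.py <<'E'
import numpy as np, cv2
from bench import *
from scipy.spatial.transform import Rotation as R
def save(cam,name,crop=None,scale=1):
    im=read_camera(cam)
    if crop: im=im[crop[1]:crop[3],crop[0]:crop[2]]
    im=cv2.resize(im,None,fx=scale,fy=scale,interpolation=cv2.INTER_CUBIC)
    cv2.imwrite('pics/'+name,im[:,:,::-1])
def topix(cam,p,P=None):
    P=P or camera_params(cam); T=np.array(P['camera_from_world']); c=T[:3,:3]@np.array(p)+T[:3,3]
    q=np.array(P['K'])@c; return q[:2]/q[2]
def ray(cam,px,z,P=None):
    P=P or camera_params(cam); T=np.array(P['camera_from_world'])
    d=T[:3,:3].T@np.linalg.inv(np.array(P['K']))@np.array([px[0],px[1],1.]); o=-T[:3,:3].T@T[:3,3]
    return o+d*(z-o[2])/d[2]
def down(yaw): # tool z down, tool y along world direction yaw
    y=np.array([np.cos(yaw),np.sin(yaw),0]); z=np.array([0,0,-1.]); x=np.cross(y,z)
    return R.from_matrix(np.c_[x,y,z]).as_quat()
E
python3 - <<'E'
from h import *
print(read_time_s(),read_eef_pos(),read_tcp_rot())
save('top','top0.png');save('scene','scene0.png')
Z=dict(pan=.06,round_hole=.07,square_hole=.07,weight=0,stand=0,stylus=.01,carton=0,tape_gun=0,scale=0)
for cam in('top','scene'):
    for n,z in Z.items():
        for f in (tip_of,)+((look_for,) if n in('stylus','weight','stand') else ()):
            for d in f(cam,n)[:4]: print(cam,f.__name__,n,np.round(d['at'],1),round(d['confidence'],2),ray(cam,d['at'],z if f is tip_of else .06).round(4))
print(read_time_s())
E
```

```text
pics
0.0 [0.19103983 0.62024043 0.21634096] [ 1.48790867e-01  9.88867751e-01 -1.35235973e-03 -1.44360244e-04]
top call pan [322.5 142.1] 0.75 [ 0.6175 -0.0334  0.06  ]
top call round_hole [290.3 185.7] 0.69 [0.4941 0.0524 0.07  ]
top call round_hole [190.1 211. ] 0.6 [0.4213 0.3199 0.07  ]
top call square_hole [338.5 193.2] 0.7 [ 0.4758 -0.0781  0.07  ]
top call weight [190.6 209.9] 0.76 [0.4293 0.3348 0.    ]
top call weight [188.2 208.6] 0.52 [0.4284 0.3276 0.06  ]
top call stand [416.1 232.9] 0.61 [ 0.3744 -0.3021  0.    ]
top call stand [415.  231.9] 0.57 [ 0.3751 -0.2862  0.06  ]
top call stylus [451.  238.8] 0.76 [ 0.3591 -0.3975  0.01  ]
top call stylus [404.2 267.3] 0.62 [ 0.2783 -0.2661  0.01  ]
top call stylus [418.  230.9] 0.5 [ 0.3797 -0.3053  0.01  ]
top call stylus [172.6 141.6] 0.49 [0.6224 0.3916 0.01  ]
top call carton [442.3 142.7] 0.58 [ 0.6342 -0.3796  0.    ]
top call tape_gun [173.4 138.8] 0.96 [0.6327 0.3924 0.    ]
top call scale [319.4 160.6] 0.61 [ 0.5763 -0.0269  0.    ]
scene call pan [345.6 246.3] 0.74 [ 0.6133 -0.0383  0.06  ]
scene call round_hole [335.
[... 396 characters left out ...]
13  0.06 ]
scene call stand [187.7 246.2] 0.71 [ 0.3542 -0.2808  0.06  ]
scene call stylus [152.4 300.6] 0.84 [ 0.3796 -0.4064  0.01  ]
scene call stylus [172.6 240.8] 0.61 [ 0.2794 -0.2771  0.01  ]
scene call stylus [192.1 269.6] 0.55 [ 0.3784 -0.2974  0.01  ]
scene call stylus [141.1 272.6] 0.84 [ 0.3378 -0.3927  0.06  ]
scene call stylus [168.1 219.4] 0.75 [ 0.2585 -0.263   0.06  ]
scene call stylus [188.8 248.6] 0.66 [ 0.3613 -0.2833  0.06  ]
scene call carton [447.3 170.3] 0.73 [0.6266 0.3985 0.    ]
scene call carton [241.8 370.1] 0.65 [ 0.632  -0.3776  0.    ]
scene call tape_gun [447.8 165.9] 0.76 [0.6182 0.4149 0.    ]
scene call scale [332.4 250.3] 0.9 [ 0.5721 -0.0312 -0.    ]
1.3
```

View pics/top0.png

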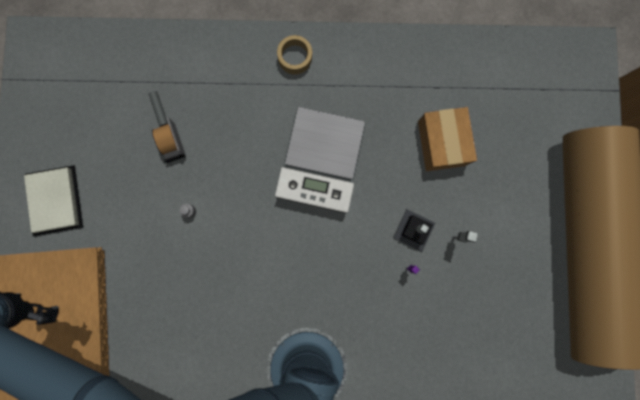

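View pics/scene0.png

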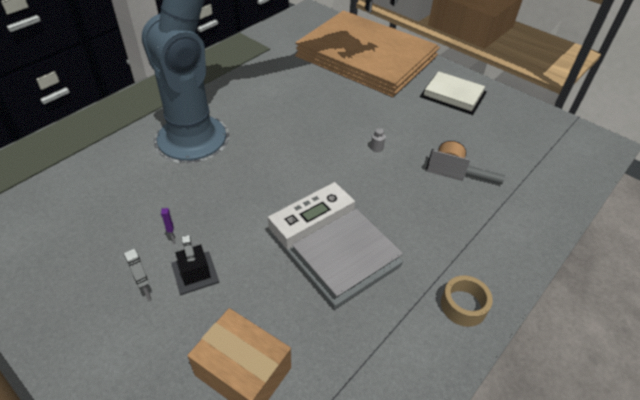

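The top view shows the scale at (320,160) and the weight at (188,210). Stylus candidates are purple at (413,269), the larger silver one at (470,237), and the smaller silver one in the stand at (421,229), which I choose by the description. Next come close wrist looks at the weight, the scale and the stand.

```bash
python3 - <<'E'
from h import *
def look(p,yaw,names,pic):
    move_ptp(p,down(yaw)); P=camera_params('wrist'); save('wrist',pic)
    print(pic,read_time_s(),read_eef_pos().round(4) if hasattr(read_eef_pos(),'round') else read_eef_pos())
    for n,z in names.items():
        for d in tip_of('wrist',n)[:4]: print(n,np.round(d['at'],1),round(d['confidence'],2),ray('wrist',d['at'],z,P).round(4))
look([.38,-.29,.36],-.6,dict(stand=0,stylus=.01),'w_st.png')
look([.55,-.02,.36],1.4,dict(pan=.06,round_hole=.07,square_hole=.07,scale=0),'w_sc.png')
look([.425,.325,.27],.9,dict(weight=0),'w_we.png')
P=camera_params('wrist')
for d in look_for('wrist','weight')[:2]: print(np.round(d['at'],1),ray('wrist',d['at'],.035,P))
E
python3 -c "
import cv2,numpy as np
a=[cv2.resize(cv2.imread('pics/'+f),(400,250),interpolation=cv2.INTER_AREA) for f in('w_st.png','w_sc.png','w_we.png')]
cv2.imwrite('pics/m1.png',np.vstack([np.hstack(a[:2]),np.hstack([a[2],a[2]*0])]))"
```

```text
w_st.png 4.6417 [ 0.3806 -0.2893  0.36  ]
stand [328.6 157.9] 0.59 [ 0.3862 -0.3002  0.    ]
stylus [271.4 181. ] 0.81 [ 0.2787 -0.2754  0.01  ]
stylus [323.7 157.6] 0.65 [ 0.38   -0.2935  0.01  ]
stylus [351.6 210.8] 0.63 [ 0.3672 -0.4042  0.01  ]
w_sc.png 6.2 [ 0.5498 -0.0217  0.3602]
round_hole [360.5 118. ] 0.78 [0.4962 0.0451 0.07  ]
square_hole [281.2 114.4] 0.82 [ 0.4707 -0.0703  0.07  ]
scale [320.4 171.2] 0.88 [ 0.5786 -0.0308  0.    ]
w_we.png 7.8583 [0.4264 0.3236 0.2705]
weight [329.1 159. ] 0.85 [0.4277 0.3349 0.    ]
[331.  159.1] [0.42491864 0.33941414 0.035     ]
```

View pics/m1.png

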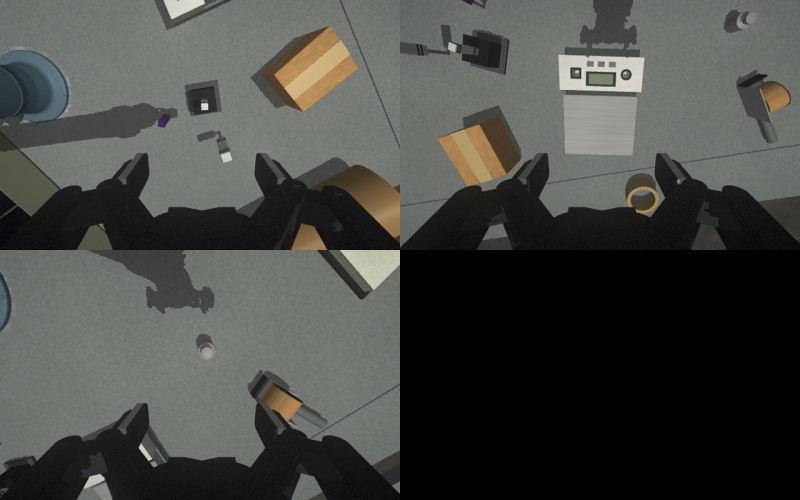

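The wrist views back up the choice: small silver stylus in the stand at (328,158), larger silver at (450,310) and purple at (325,240). The scale and weight show clearly. Now I'll grasp the weight.

```bash
python3 - <<'E'
from h import *
import json
W=[.427,.3345]; q=down(.9)
move_gripper(.07,40)
move_ptp([*W,.13],q); movel([*W,.031],q,.12)
move_gripper(0.0,40); print('gap',read_finger_gap(),read_eef_pos(),read_ft_force())
movel([*W,.15],q,.15)
print('gap',read_finger_gap(),read_ft_force(),read_time_s())
# look at scale
move_ptp([.52,.02,.36],down(1.354)); P=camera_params('wrist'); im=read_camera('wrist')
cv2.imwrite('pics/w2.png',im[:,:,::-1])
json.dump({k:np.array(v).tolist() for k,v in P.items() if k in('K','camera_from_world')},open('P2.json','w'))
for n,z in dict(pan=.06,round_hole=.07,square_hole=.07,scale=0).items():
    for d in tip_of('wrist',n)[:2]: print(n,np.round(d['at'],1),round(d['confidence'],2),ray('wrist',d['at'],z,P).round(4))
print(read_time_s())
E
```

```text
gap 0.021828208478385413 [0.42860881 0.33592143 0.03460852] [-3.81506343 -1.80397462 17.94481861]
gap 0.021795267056966185 [-0.24534907  0.57206301 -4.50617996] 11.3
pan [298.1 222.7] 0.83 [ 0.6136 -0.0411  0.06  ]
round_hole [335.2 145.3] 0.75 [0.4994 0.0457 0.07  ]
square_hole [257.2 143.5] 0.63 [ 0.4714 -0.0698  0.07  ]
scale [303.2 191.1] 0.95 [ 0.5766 -0.0275  0.    ]
13.0
```

View pics/w2.png

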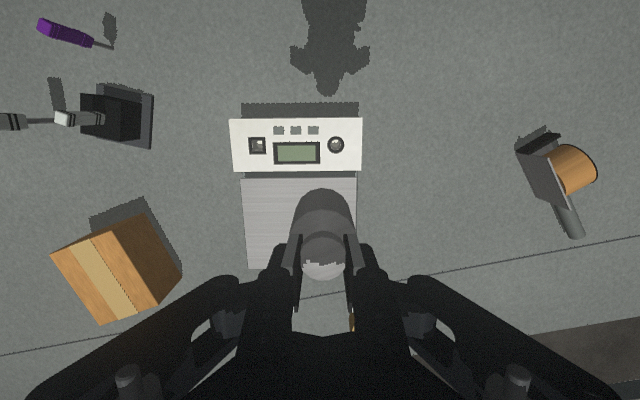

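The weight is held, but the 21.8 mm gap doesn't match its 38 mm body. I'll overlay hypotheses to see how it sits in the grip.

```bash
python3 - <<'E'
from h import *
import json
P=json.load(open('P2.json')); im=cv2.imread('pics/w2.png'); im=cv2.resize(im,None,fx=1,fy=1)
p=np.array(read_eef_pos()); print(p,R.from_quat(read_tcp_rot()).as_matrix().round(3),read_ft_torque())
S=4; x0,y0=230,160; c=cv2.resize(im[y0:y0+150,x0:x0+200],None,fx=S,fy=S,interpolation=cv2.INTER_CUBIC)
c=np.clip(c.astype(float)*1.6,0,255).astype(np.uint8)
t=np.linspace(0,2*np.pi,60)
for h,col in((.031,(0,0,255)),(.062,(0,255,0))):
    for r,z in((.019,0),(.019,.046),(.012,.066)):
        pts=np.array([topix('wrist',p+[r*np.cos(a),r*np.sin(a),z-h],P) for a in t])
        cv2.polylines(c,[np.int32((pts-[x0,y0])*S)],True,col,1)
cv2.imwrite('pics/c2.png',c)
E
```

```text
[0.51974753 0.0212036  0.35941928] [[-0.977  0.213 -0.001]
 [ 0.213  0.977 -0.001]
 [ 0.001 -0.001 -1.   ]] [ 0.05843574 -0.01939718 -0.03613677]
```

View pics/c2.png

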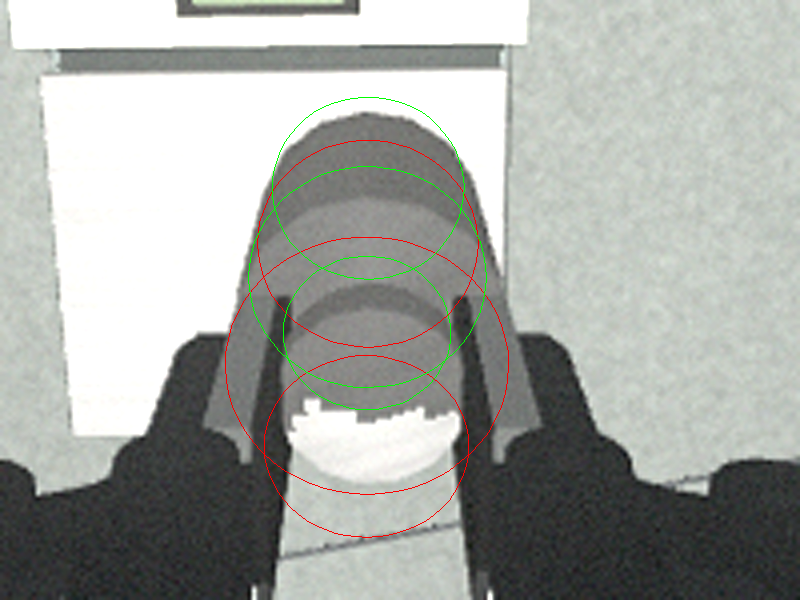

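```bash
python3 - <<'E'
from h import *
import json
from scipy.optimize import least_squares
P=json.load(open('P2.json')); p=np.array(read_eef_pos()); M=R.from_quat(read_tcp_rot()).as_matrix()
t=np.linspace(0,2*np.pi,181)
def circ(v,r,z):
    d,dz,tx,lat,ty=v # knob centre (z=.062) at tcp+ tool(d,lat,-dz); axis up
    up=R.from_euler('yx',[tx,ty]).as_matrix()
    pts=np.c_[r*np.cos(t),r*np.sin(t),0*t+z-.062]@up.T@np.diag([1,-1,-1.])
    w=p+(pts+[d,lat,-dz])@M.T
    return np.array([topix('wrist',q,P) for q in w])*4-[920,640]
def res(v):
    k=circ(v,.012,.066); b=circ(v,.019,.046); c=circ(v,.019,0)
    return [k[:,0].min()-284,k[:,0].max()-462,k[:,1].max()-483,k[:,1].min()-309,b[:,1].min()-198,c[:,1].min()-113,
      (c[:,0].mean()-369)]
s=least_squares(res,[0,0,0,0,0],x_scale=.01,diff_step=1e-4)
print('d,dz,tilt,lat,tilt2',s.x.round(4),np.round(s.fun,1))
im=cv2.imread('pics/w2.png')[160:310,230:430]; c=np.clip(cv2.resize(im,None,fx=4,fy=4,interpolation=cv2.INTER_CUBIC)*1.6,0,255).astype(np.uint8)
for r,z in((.019,0),(.019,.046),(.012,.066),(.012,.058)): cv2.polylines(c,[np.int32(circ(s.x,r,z))],True,(0,0,255),1)
cv2.imwrite('pics/c3.png',c)
E
```

```text
d,dz,tilt,lat,tilt2 [ 0.0007  0.0195 -0.019   0.0007  0.0083] [-5.6  5.6 -4.4  1.   3.7 -0.2 -0. ]
```

View pics/c3.png

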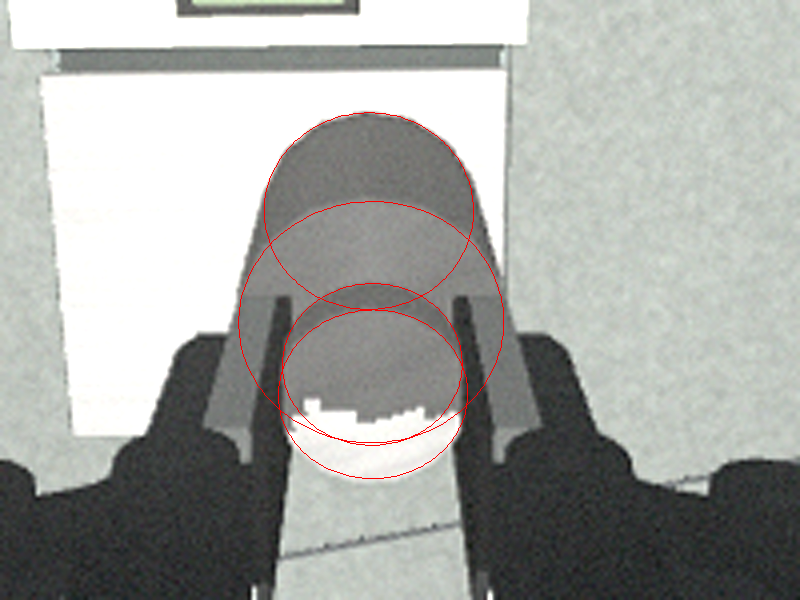

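The fit is good. The weight hangs upright in the grip by its knob, tilted about 1°, with its base about 43 mm below the TCP. I'll fix the scale's pose from the console outline, then set the weight down with force feedback.

```bash
cat > place.py <<'E'
from h import *
import json
P=json.load(open('P2.json')); im=cv2.imread('pics/w2.png')
m=((im.min(2)>200)).astype(np.uint8); m=cv2.morphologyEx(m,cv2.MORPH_OPEN,np.ones((3,3))); m[180:]=0
cs=max(cv2.findContours(m,cv2.RETR_EXTERNAL,cv2.CHAIN_APPROX_NONE)[0],key=cv2.contourArea).reshape(-1,2)
w=np.array([ray('wrist',c,.07,P)[:2] for c in cs]); r=cv2.minAreaRect((w*1000).astype(np.float32)); print(r)
print(cv2.boundingRect(cs))
E
python3 place.py
```

```text
((486.23004150390625, -12.584236145019531), (199.0617218017578, 78.80166625976562), 78.33790588378906)
(229, 118, 133, 54)
```

```bash
python3 - <<'E'
from h import *
q=down(np.pi/2-.2035); X=[.6184,-.0399]
move_ptp([*X,.2],q); movel([*X,.118],q,.15); pause(.15)
f0=read_ft_force()[2]; z=.118; t=read_time_s(); print('f0',f0,t)
while z>.09:
    z-=.0015; movel([*X,z],q,.03); f=read_ft_force()[2]
    if f-f0>2: break
print('z',z,read_eef_pos(),f-f0,read_time_s())
save('wrist','placed0.png',(200,100,460,360),2)
E
```

```text
f0 -3.924663460096577 14.6583
z 0.09399999999999997 [ 0.61876889 -0.04004209  0.0949134 ] 6.018093959836472 18.6583
```

View pics/placed0.png

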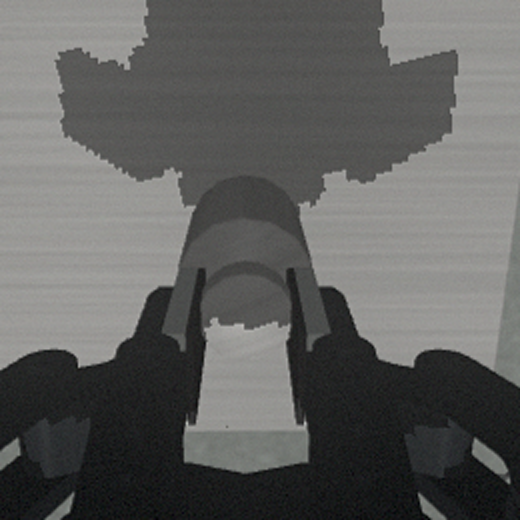

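```bash
python3 - <<'E'
from h import *
u=topix('scene',[.618,-.04,.09]).astype(int); x0,y0=max(u[0]-60,0),max(u[1]-60,0)
im=read_camera('scene')[y0:y0+110,x0:x0+120]; c=np.clip(cv2.resize(im,None,fx=5,fy=5,interpolation=cv2.INTER_CUBIC).astype(float)*1.8,0,255).astype(np.uint8).copy()
p=np.array(read_eef_pos())
for o,col in((0,(255,0,0)),(-.019,(0,255,0)),(-.0349,(0,0,255))):
    cv2.circle(c,tuple(np.int32((topix('scene',p+[0,0,o])-[x0,y0])*5)),3,col,-1)
cv2.imwrite('pics/s2.png',c[:,:,::-1]); print(read_finger_gap(),read_ft_force())
E
```

```text
0.021975039902115363 [-1.80848173  0.17710987  3.32380323]
```

View pics/s2.png

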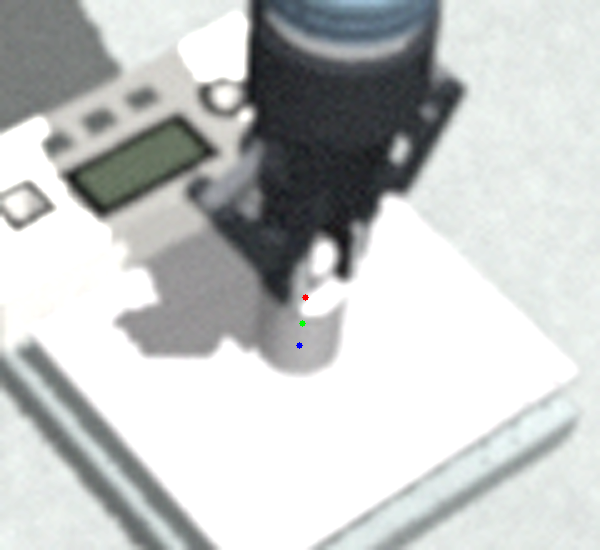

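The scene crop shows the weight upright on the pan. The fingers hold the knob, with the tips at the shoulder, so they sit about 30 mm higher than the nominal tool geometry says. I'll release, check, and move on to a close look at the stylus.

```bash
python3 - <<'E'
from h import *
import json
q=down(np.pi/2-.2035); X=[.6184,-.0399]
movel([*X,.0955],q,.03)
move_gripper(.05,40); movel([*X,.21],q,.15)
P=camera_params('wrist'); save('wrist','rel.png')
for d in tip_of('wrist','weight')[:2]: print('weight',d['at'],d['confidence'],ray('wrist',d['at'],.06,P))
move_ptp([.40,-.27,.24],down(-.65)); P=camera_params('wrist'); save('wrist','st2.png')
json.dump({k:np.array(v).tolist() for k,v in P.items() if k in('K','camera_from_world')},open('P3.json','w'))
for n,z in dict(stand=0,stylus=.01).items():
    for f in(tip_of,look_for):
        for d in f('wrist',n)[:3]: print(n,f.__name__,np.round(d['at'],1),round(d['confidence'],2),ray('wrist',d['at'],z,P).round(4))
print(read_time_s(),read_eef_pos())
a=cv2.imread('pics/rel.png')[60:300,150:490]; b=cv2.imread('pics/st2.png')[40:280,160:500]
cv2.imwrite('pics/m3.png',np.hstack([cv2.resize(a,(340,240)),np.clip(b*1.5,0,255).astype(np.uint8)]))
E
```

```text
weight [318.6, 180.8] 0.8 [ 0.61548051 -0.04375462  0.06      ]
stand call [325.6 187.1] 0.85 [ 0.3861 -0.2956  0.    ]
stand call [324.5 186.3] 0.59 [ 0.3856 -0.2938  0.    ]
stylus call [323.8 191.1] 0.93 [ 0.3821 -0.2966  0.01  ]
stylus call [357.8 249.4] 0.8 [ 0.3684 -0.3976  0.01  ]
stylus call [256.  218.7] 0.67 [ 0.2807 -0.2707  0.01  ]
stylus call [367.2 300.6] 0.72 [ 0.3295 -0.4781  0.01  ]
stylus call [321.5 213.3] 0.68 [ 0.3599 -0.3206  0.01  ]
stylus call [240.5 242.2] 0.67 [ 0.2387 -0.2847  0.01  ]
22.2667 [ 0.40039293 -0.2697299   0.24003069]
```

View pics/m3.png

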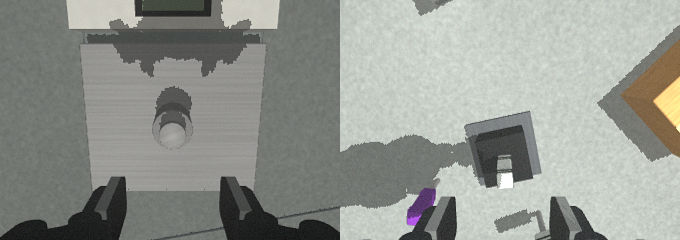

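The weight stands upright near the pan centre at (172,125) on the left. The smaller silver stylus is in the stand, with its white end face at full-image (325,221). Next I'll measure that face for position and yaw.

```bash
python3 - <<'E'
from h import *
import json
P=json.load(open('P3.json')); im=cv2.imread('pics/st2.png'); c=im[200:245,300:350]
m=(c.min(2)>170).astype(np.uint8); print(m.sum())
n,l,s,ce=cv2.connectedComponentsWithStats(m); k=1+np.argmax(s[1:,4]); print(s[k])
cs=cv2.findContours((l==k).astype(np.uint8),cv2.RETR_EXTERNAL,cv2.CHAIN_APPROX_NONE)[0][0].reshape(-1,2)+[300,200]
w=np.array([ray('wrist',q,.13,P)[:2] for q in cs]); print(cv2.minAreaRect((w*1000).astype(np.float32)))
cv2.imwrite('pics/c4.png',np.clip(cv2.resize(im[170:250,280:370],None,fx=8,fy=7,interpolation=cv2.INTER_CUBIC)*1.5,0,255).astype(np.uint8))
E
```

```text
162
[ 19  14  14  15 162]
((384.09539794921875, -295.9373474121094), (14.690713882446289, 12.855321884155273), 52.803009033203125)
```

View pics/c4.png

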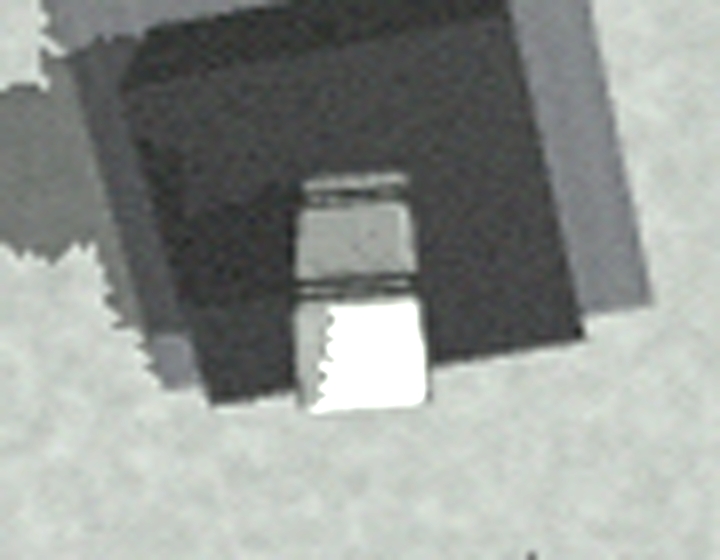

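```bash
python3 - <<'E'
from h import *
import json
P=json.load(open('P3.json'))
Z=np.array([(296,297),(420,297),(430,405),(303,411)]); w=np.array([ray('wrist',(280+x/8-.44,170+y/7-.43),.13,P)[:2] for x,y in Z])
print(w.round(4),w.mean(0)); 
for i in range(4):
    d=w[(i+1)%4]-w[i]; print(np.hypot(*d).round(4),np.degrees(np.arctan2(d[1],d[0])).round(1))
E
```

```text
[[ 0.3828 -0.2832]
 [ 0.3948 -0.2923]
 [ 0.3862 -0.306 ]
 [ 0.3731 -0.2972]] [ 0.38424065 -0.29465477]
0.0151 -37.2
0.0162 -122.3
0.0157 146.1
0.0171 55.4
```

```bash
python3 - <<'E'
from h import *
S=[.3842,-.2947]; q=down(-.604)
move_gripper(.05,60)
move_ptp([*S,.19],q); f0=np.array(read_ft_force()); movel([*S,.085],q,.12)
print('down',read_eef_pos(),np.array(read_ft_force())-f0)
move_gripper(0,60); print('gap',read_finger_gap(),read_eef_pos(),np.array(read_ft_force())-f0)
movel([*S,.10],q,.06); print(read_eef_pos(),np.array(read_ft_force())-f0)
movel([*S,.19],q,.12); print('gap',read_finger_gap(),np.array(read_ft_force())-f0)
move_ptp([.4983,.0462,.20],down(.1)); P=camera_params('wrist'); save('wrist','hold.png')
for n,z in(('stylus_tip',.115),('stylus',.115),('round_hole',.07),('square_hole',.07)):
    for d in tip_of('wrist',n)[:2]: print(n,np.round(d['at'],1),round(d['confidence'],2),ray('wrist',d['at'],z,P).round(4))
print('exp tip',topix('wrist',np.array(read_eef_pos())-[0,0,.075],P),'hole',topix('wrist',[.4983,.0462,.07],P),read_eef_pos(),read_time_s())
cv2.imwrite('pics/hold2.png',np.clip(cv2.imread('pics/hold.png')*1.4,0,255).astype(np.uint8))
E
```

```text
down [ 0.38516356 -0.29511873  0.08590698] [ 0.1852527   0.80853385 -0.13041442]
gap 0.015412496710811933 [ 0.38479972 -0.29498247  0.0856294 ] [-0.59012957  0.7897529   3.9511654 ]
[ 0.38450372 -0.29475865  0.10039282] [ 0.40382891 -0.87553317 -0.76296794]
gap 0.015444612912564071 [-0.6933804  -0.028451   -0.62807586]
stylus_tip [320.9 206.6] 0.98 [0.4972 0.036  0.115 ]
stylus [321.5 201.9] 0.66 [0.4973 0.0403 0.115 ]
square_hole [372.1 233.2] 0.71 [ 0.5557 -0.0033  0.07  ]
exp tip [323.14946673 200.4195425 ] hole [323.18576347 183.35653115] [0.49830876 0.04480689 0.19998843] 27.1667
```

View pics/hold2.png

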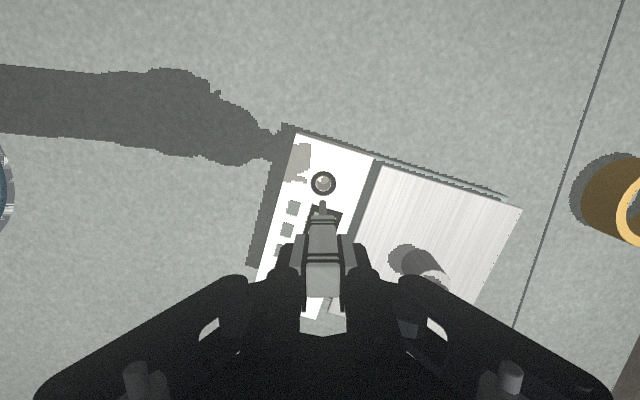

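The hole is at (323,183), where my estimate projects, and the stylus tip is near (322,203). I'll refine the tip numerically.

```bash
python3 - <<'E'
from h import *
im=cv2.imread('pics/hold.png').astype(int)
print(im[192:222,310:336].mean(2).astype(int))
E
```

```text
[[220 220 222 228 147  72  57  59  59  62  57  64  62  63  63  59  70  65
   66  62  56  78 160 227 228 227]
 [220 218 219 221 228 146  83  57  56  56  65  62  60  58  64  60  65  60
   59  78  98 162 229 228 227 226]
 [220 219 218 218 223 227 167 125 100  70  54  56  62  56  63  57  53  79
   77 160 198 232 228 225 224 224]
 [219 218 218 218 219 220 226 229 197 142 120 100  96 101  99  98 120 159
  156 227 229 226 226 225 223 223]
 [218 218 218 217 221 220 219 220 221 225 229 192 192 193 193 193 230 230
  229 227 225 226 225 224 224 225]
 [220 218 215 217 219 220 219 220 222 220 220 223 223 224 225 224 223 223
  225 225 224 223 224 224 223 222]
 [216 217 219 217 219 218 217 221 217 218 217 222 222 221 221 224 219 220
  223 225 224 225 224 224 225 226]
 [218 217 217 219 218 217 219 217 218 220 214 212 206 208 217 223 217 222
  223 223 225 226 224 225 224 225]
 [216 219 217 218 218 219 218 217 221 220 138 132  76  91 166 211 224 224
  223 225 224 223 224 224 224 225]
 [219 217 219 219 219 219 218 219 225 177  86  69  75  72  71 129 223 224
  223 221 223 224 224 224 224 225]
 [217 221 
[... 1470 characters left out ...]
92  93  90
   88  89  89  90  78  72  60  56]
 [ 52  82  96  94  98  97  96  95  99  99 101  97  97  95  94  95  97  97
   97  98 100  98 103 100  64  56]
 [ 60  95  97  93  97  98  97  97  96  98  94  96  97  96  98  94 101  95
  101  97  95  99  97  98  82  83]
 [ 61  92  92  91  92  93  94  94  93  90  89  93  89  94  91  94  94  93
   91  92  93  93  96  92  93 124]
 [ 60  75  66  60  61  62  63  67  63  64  63  66  63  65  63  64  61  62
   64  65  63  63  60  65  62  93]
 [ 48  42  54  51  51  53  52  53  49  53  52  52  52  55  50  55  51  52
   55  52  54  53  51  50  47  47]
 [ 47  58  77  76  76  78  78  78  77  76  77  80  76  75  76  77  79  78
   78  78  78  73  75  73  57  53]]
```

```bash
python3 - <<'E'
from h import *
im=cv2.imread('pics/hold.png').astype(np.uint8)
cv2.imwrite('pics/tip.png',np.clip(cv2.resize(im[168:228,293:353],None,fx=10,fy=10,interpolation=cv2.INTER_CUBIC)*1.4,0,255).astype(np.uint8))
P=camera_params('wrist'); e=np.array(read_eef_pos()); M=R.from_quat(read_tcp_rot()).as_matrix()
for dx in(-.004,-.002,0,.002,.004): print(dx,topix('wrist',e+M@[dx,0,.075],P), topix('wrist',e+M@[dx,.003,.075],P))
E
```

```text
-0.004 [322.79622672 206.07769965] [326.36480278 206.07579519]
-0.002 [322.79559255 203.80889417] [326.37243411 203.80699191]
0 [322.79495544 201.52955431] [326.38010087 201.52765427]
0.002 [322.79431536 199.23960651] [326.38780332 199.23770875]
0.004 [322.7936723  196.93897655] [326.39554169 196.9370811 ]
```

View pics/tip.png

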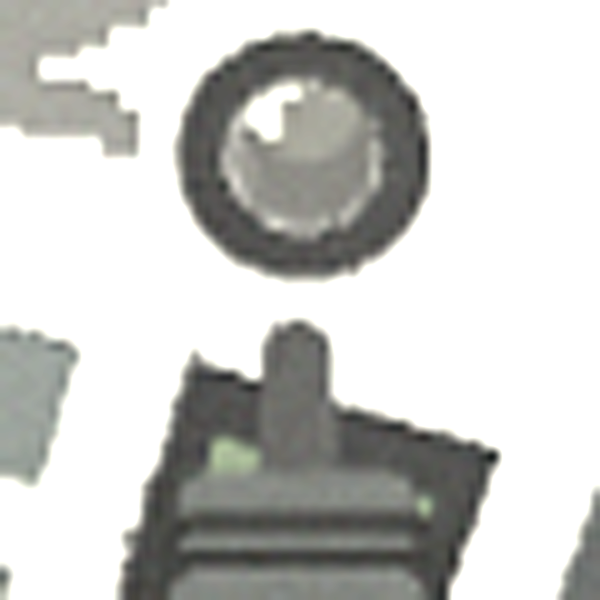

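The tip sits about 2 mm off the TCP in tool −x, and the hole matches the prediction within 0.5 px. I'll correct for that, descend in steps and press with force feedback.

```bash
cat > press.py <<'E'
from h import *
q=down(.1); M=R.from_quat(q).as_matrix(); H=np.array([.4983,.0462]); off=(M@[-.002,-.0004,0])[:2]
move_gripper(0,100)
C=H-off
movel([*C,.16],q,.1); pause(.3); e=np.array(read_eef_pos()); print('eef',e,'want',C,R.from_quat(read_tcp_rot()).as_matrix()[:,2].round(4))
C2=C+np.clip(C-e[:2],-.003,.003)
movel([*C2,.157],q,.05); pause(.2); e=np.array(read_eef_pos()); print('tip err mm',(e[:2]+off-H)*1e3, 'z',e[2]); f0=np.array(read_ft_force())
P=camera_params('wrist'); im=read_camera('wrist'); cv2.imwrite('pics/pre.png',im[:,:,::-1])
print('exp tip px',topix('wrist',[*(e[:2]+off),e[2]-.0756],P),'hole px',topix('wrist',[*H,.07],P),[(d['at'],d['confidence']) for d in tip_of('wrist','stylus_tip')[:1]])
z=.157
while z>.126:
    z-=.003; movel([*C2,z],q,.06); f=np.array(read_ft_force())-f0
    if f[2]>3 or np.hypot(*f[:2])>4: break
print('stage1',z,read_eef_pos(),f,read_time_s())
E
python3 press.py
```

```text
eef [0.49903362 0.04831958 0.16062739] want [0.49849833 0.04822994] [ 1.3e-03  6.0e-04 -1.0e+00]
tip err mm [-0.53078331 -0.10834172] z 0.1569991563520179
exp tip px [322.30976878 203.63290415] hole px [322.93140081 199.66588497] [([321.7, 199.8], 0.87)]
stage1 0.12399999999999997 [0.49772699 0.04809525 0.12375308] [ 0.5624536  -0.60295388 -0.95280165] 31.5333
```

The tip is about 22 mm into the hole with no contact force. Now I'll press.

```bash
cat > p2.py <<'E'
from h import *
q=down(.1); C=[.49796,.04814]; f0=-0.95; z=.124
g0=read_ft_force()[2]
while z>.106:
    z-=.001; movel([*C,z],q,.03); pause(.05); f=np.array(read_ft_force()); print(round(z,4),read_eef_pos()[2].round(5),(f[2]-g0).round(2),f[:2].round(1))
    if f[2]-g0>14 or np.hypot(*f[:2])>12: break
print(read_finger_gap(),read_time_s())
E
python3 p2.py
```

```text
0.123 0.12299 1.37 [-0.5 -0.1]
0.122 0.12197 -0.2 [0.6 0.5]
0.121 0.12096 0.96 [0.6 0.3]
0.12 0.12015 2.22 [ 0.3 -0.5]
0.119 0.11914 2.69 [-0.3 -0.2]
0.118 0.11813 3.19 [-0.8  0. ]
0.117 0.11711 4.33 [-0.3 -0.4]
0.116 0.11613 5.6 [-0.7  0.1]
0.115 0.11553 7.24 [-0.3 -1.1]
0.114 0.11529 13.58 [-2. -1.]
0.113 0.11507 18.33 [-4.3 -0.3]
0.014132718215289901 34.8333
```

The force curve matches the button: the spring starts at about 0.1206 m, rises to about 5 N at 0.1156 m, then hits the rigid stop. I'll hold it down, check, and hand in.

```bash
python3 - <<'E'
from h import *
pause(2.6); print(read_eef_pos(),read_ft_force(),read_finger_gap(),read_time_s())
for cam in('top','scene'):
    read_camera(cam)
    for n,z in(('weight',.06),('carton',0),('tape_gun',0)):
        for d in tip_of(cam,n)[:2]: print(cam,n,round(d['confidence'],2),ray(cam,d['at'],z).round(3))
print(read_eef_pos()[2],read_ft_force()[2]); sign_off()
E
```

```text
[0.49869283 0.04817641 0.11505889] [-4.17734835 -0.78120992 17.05228723] 0.013793071703716263 37.4333
top weight 0.53 [ 0.623 -0.044  0.06 ]
top carton 0.94 [ 0.63  -0.384  0.   ]
top tape_gun 0.66 [0.625 0.393 0.   ]
scene weight 0.75 [ 0.612 -0.035  0.06 ]
scene carton 0.77 [ 0.634 -0.383  0.   ]
scene tape_gun 0.98 [0.617 0.403 0.   ]
0.11507515660908174 16.60618928439366
the job is handed in; nothing more can be done
```

The weight stands upright and released on the pan, and the stylus is still gripped, holding the round-hole button at its stop. I signed off at about 38 s of the 64 s limit.

**Weight:** It was set down under force feedback. The last camera checks put it at (0.612–0.623, −0.035 to −0.044), against a pan centre of (0.618, −0.040), so within roughly 8 mm.

**Stylus:** I took the smaller silver one from the stand and passed its tip through the round hole, touching nothing on the way in.

**Button:** The force rose about 5 mm along the spring to roughly 5–6 N, then hit the rigid stop. I held it there at about 17 N for more than 2 s. The square-hole button was never approached, though I did not read its travel directly.

**Bystanders:** The carton and the tape dispenser measured where they started, within about 2 cm of network noise for the dispenser.

**What disagreed:**
- The jaws closed on the weight's knob (22 mm gap) rather than its 38 mm body. The fingertips sat about 30 mm farther back than the stated tool geometry, and closing pushed up on the tool with about 18 N.
- The finger gap on the stylus drifted from 15.4 to 13.8 mm at the higher grip force, though the handle is nominally 16 mm. The press force and height stayed steady.

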